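Set the flat of a carving stand's shaft to the setscrew and lock it

ROBOT

A 6-joint arm with a two-finger parallel gripper is mounted at the origin on the work surface. World frame = base frame: x ahead of the robot, y to its left, z up, the work surface at z = 0. Lengths are in mm, angles in rad, forces in N, time in s.
With the tool pointing down it reaches from about 300 to 825 mm from the base axis. Payload 5.4 kg.
Tool frame: the origin (TCP) lies at the very end of the fingers, on their centre line; the grasp point (between the pads) lies 19 mm behind it; z points along the fingers, y is the direction in which the jaws open and shut (so a half turn about z gives the same grasp; the last joint's range is limited). The gripper opens to 92 mm and grips with 3 to 60 N. Pads are 20 mm wide; open, the fingers measure 128 mm over their backs; the gripper's body (75 mm by 189 mm) begins 69 mm behind the grasp point.
Start: joints at [-1.395, 0.158, 1.597, -0, 1.386, -0.21], TCP at [216.348, -532.728, 214.601] pointing down, gripper open.
Joint ranges: [-2.91, 2.91], [-0.94, 2.29], [0.18, 2.7], [-1.29, 4.43], [0.17, 2.64], [-3, 3]. Speed limits (rad/s): [2.57, 2.57, 3.14, 3.14, 3.14, 3.14].

INTERFACE

Orientations are given as a 3x3 rotation matrix whose columns are the frame's x, y, z axes.
In Python, from cell import * gives the robot as it stands.
- The arm moves only by the tool move_arm, never from a script. Its argument "plan" is a list of rows, each an object of numbers: "rx", "ry", "rz": the turn, a rotation vector about the tool's x, y, z in rad; "x", "y", "z": the shift along the tool's x, y, z in m; "claw": the finger opening in m, from 0 to 0.0919. A call has 1 to 12 rows; each row is the pose to reach, as a shift and turn from the pose measured when the call began, along the tool's axes at that moment; what a row does not reach only later rows make up. A row lasts 1/12 s, in which the tool goes at most 41.7 mm and 7.16 degrees, less where a joint would pass 70% of its speed; a pose out of reach is approached as far as the arm can. A call with a gripper value outside its range is refused whole. The fingers move at their own pace and stop on an object; "squeeze" is the grip in N (left out, the last holds). Time passes only in rows, so rows that repeat a pose let the fingers close. It gives the time, the measured TCP pose, the force and the opening at its end, in the units of the state.
- get_state(): the state, without advancing time (a new reading comes with each control period).
- grab_frame(name): name is "scene" or "top" or "wrist"; returns a dict with "image" (400x640x3 uint8, blue, green, red), "camera_matrix" (3x3 intrinsics, pixels), "R" (3x3) and "t" (3): a world point X has camera coordinates R X + t; the wrist camera has in their place "mount" (4x4, takes a point from camera to tool coordinates, whose origin is the TCP and whose axes are the flange's). Camera axes: x right, y down, z forward; pixel columns grow to the right and rows downward; lengths in mm; the calibration is good to about 2 mm. A picture is of the moment at which its call begins: read the wrist's pose just before it. There is no depth.
- job_done(): hands the job in, once; it reports no verdict.
The state is a dict: "clock": time; "joints": joint angles; "joint_vel": joint speeds; "joint_torque": joint torques, N m; "tcp_pos": TCP position; "ee_rot": TCP orientation; "contact_force": force on the tool from outside, world axes, zero at the start; "wrist_torque": the same for the moment, N m; "opening": finger opening in mm.
Only numpy, scipy, OpenCV 4.12 (cv2) and the standard library are available. Lean on these libraries where they do the work, as an engineer would, in place of code of your own. Each camera call takes 0.05 s, during which the arm holds its last target.

TASK

On the carving bench, take the stand whose upright shaft has a flat ground along it and a hex key standing in its collar's setscrew. Turn the shaft until its flat squarely faces the setscrew, and only then swing the hex key clockwise (as seen looking at the screw head) until it comes to its stop, so that the screw is tight on the flat. Finally let go of everything, with the flat still facing the screw.

Things in the scene. Friction and masses are not known exactly. Their poses are not given: they have to be found in the camera images.
- shaft_end (a point): Centre of the upright steel shaft's top end, on its axis, 217 mm above the bench. Shaft 34 mm in diameter with one flat, 9 mm from the axis, all along (D-shaped from above), bare for 107 mm above a 70 mm round collar; fixed grey base 110 mm square, 55 mm high. This frame turns with the shaft: -x points out of the flat, z up. The other, shorter stand has a round post and no key.
- screw (a point): Where the hex key bends, on the setscrew's level axis, 80 mm from the shaft's axis, 85 mm above the bench. Frame fixed to the stand: +x level along the screw into the shaft, z up, +y to the left of one facing the screw. Dark steel key, 8 mm thick: short arm in the screw, long arm 100 mm from here, swinging in this frame's y-z plane. It stays in the screw; the stand is fixed, its yaw varies.
- shaft (a joint): Turn of the shaft, rad: 0 when its flat squarely faces the setscrew and key; positive is counterclockwise from above. It turns against light friction (0.12 N m) and stays where it is left.
- key (a joint): Swing of the hex key about the screw, rad: 0 with the long arm straight up, negative leaning left (+y of screw), positive leaning right. Tightening (clockwise, facing the screw) increases it, to a hard stop at 1.15 where the screw is tight. Light friction (0.12 N m); it stays where it is left. Its long arm can simply be pushed sideways.
There are look-alikes about, which are no part of the job. Leave any red or yellow look-alike of the part that bears shaft_end alone.

How it is judged:
By the outcome, as a careful person would: the job done as asked, in the order asked, and still so for the second after the job is handed in, with the robot touching nothing.
It also fails if it takes over 51 s, if anything falls off the work surface, if the arm or the gripper's body presses on something with over 40 N, if the wrist force passes 120 N, or if a joint passes its speed limit or range.

## Working session

There is one attempt and no reset: what is moved stays moved. The work goes in short steps, Python scripts to look and compute and a tool call to move; the robot and the scene stay as the last step left them, time stands still between calls to the robot, and variables do not carry over. Pictures are saved under pics/ and viewed, and the job is handed in when it is done.

Besides the shell and the picture viewer there is one more tool, called after "Request:" as name([rows], argument=value, ...), one row to a line, values as JSON. move_arm: Moves the arm, as the interface text tells. Its arguments: {"type":"object","properties":{"plan":{"type":"array"},"squeeze":{"type":"number"}},"required":["plan"]}

```bash
ls; mkdir -p pics; python3 - <<'E'
from cell import *
import cv2,numpy as np
s=get_state();print(s)
for n in("scene","top","wrist"):
    f=grab_frame(n);cv2.imwrite(f"pics/{n}0.png",f["image"])
    print(n,{k:np.round(v,4).tolist() for k,v in f.items() if k!="image"})
E
```

```text
pics
{'clock': 0.0, 'joints': array([-1.39507005e+00,  1.59044639e-01,  1.59818492e+00,  2.83705601e-05,
        1.38620256e+00, -2.10076240e-01]), 'joint_vel': array([-0.00028714, -0.00116361,  0.0003787 , -0.00054616,  0.00147694,
       -0.00090095]), 'joint_torque': array([-1.61379467e-03, -3.85582602e+01, -3.22103047e+01,  6.98704552e-02,
        3.79952963e-02, -1.33745707e-04]), 'tcp_pos': array([ 216.26717095, -532.12385779,  213.64509526]), 'ee_rot': array([[ 9.26498771e-01,  3.76297676e-01, -2.94122304e-04],
       [ 3.76297567e-01, -9.26497082e-01,  1.81601298e-03],
       [ 4.10858007e-04, -1.79321130e-03, -9.99998308e-01]]), 'contact_force': array([ 1.13093089, -0.58350979,  0.74465238]), 'wrist_torque': array([-0.00471039, -0.02468898, -0.00142511]), 'opening': 91.57375737778735}
scene {'camera_matrix': [[375.227, 0.0, 324.1203], [0.0, 375.227, 195.5342], [0.0, 0.0, 1.0]], 'R': [[-0.7279, 0.6856, -0.0067], [0.4369, 0.4562, -0.7753], [-0.5285, -0.5673, -0.6316]], 't': [370.1134, -99.8455, 1117.8656]}
top {'camera_matrix': [[460.9621, 0.0, 313.6552], [0.0, 460.9621, 195.4448], [0.0, 0.0, 1.0]], 'R': [[-0.0162, -0.9995, 0.0279], [-0.9879, 0.0117, -0.1549], [0.1545, -0.03, -0.9875]], 't': [-32.1223, 492.4387, 949.3045]}
wrist {'camera_matrix': [[351.557, 0.0, 319.1482], [0.0, 351.557, 199.1658], [0.0, 0.0, 1.0]], 'mount': [[-0.0003, -0.9606, -0.2779, 78.7696], [1.0, -0.0006, 0.001, 0.0499], [-0.0012, -0.2779, 0.9606, -170.3538], [0.0, 0.0, 0.0, 1.0]]}
```

View pics/scene0.png

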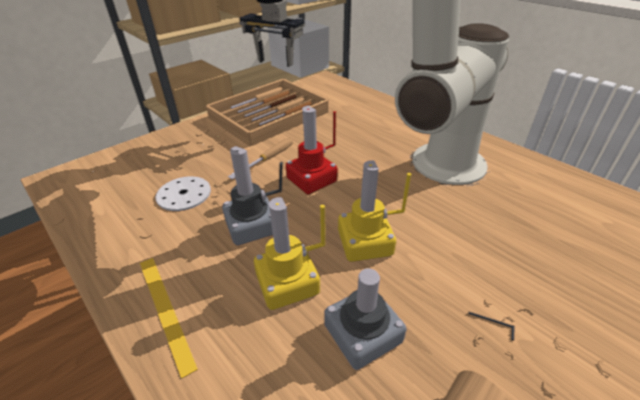

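View pics/top0.png

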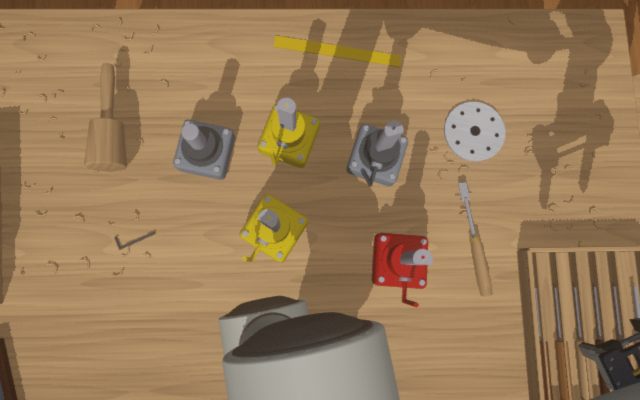

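View pics/wrist0.png

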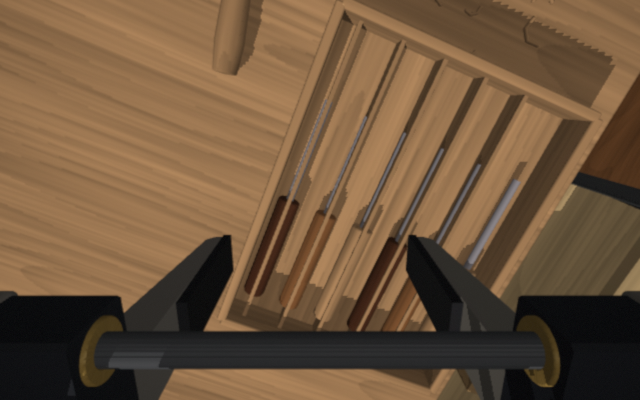

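Candidates: grey with dark key (scene 247,200; top 378,155), grey without key (scene 366,315; top 204,148), yellow ×2 (top 288,135 and 273,228), and red (top 402,262). The grey stand with the dark key fits; the others are coloured, or shorter with no key. I'll check it in a crop.

```bash
python3 - <<'E'
import cv2,numpy as np
a=cv2.imread("pics/scene0.png")[135:250,200:300];b=cv2.imread("pics/top0.png")[110:200,335:425]
a=cv2.resize(a,(400,460),interpolation=3);b=cv2.resize(b,(400,400),interpolation=3)
c=np.zeros((460,800,3),np.uint8);c[:,:400]=a;c[:400,400:]=b;cv2.imwrite("pics/crop0.png",c)
E
```

```text
(no output)
```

View pics/crop0.png

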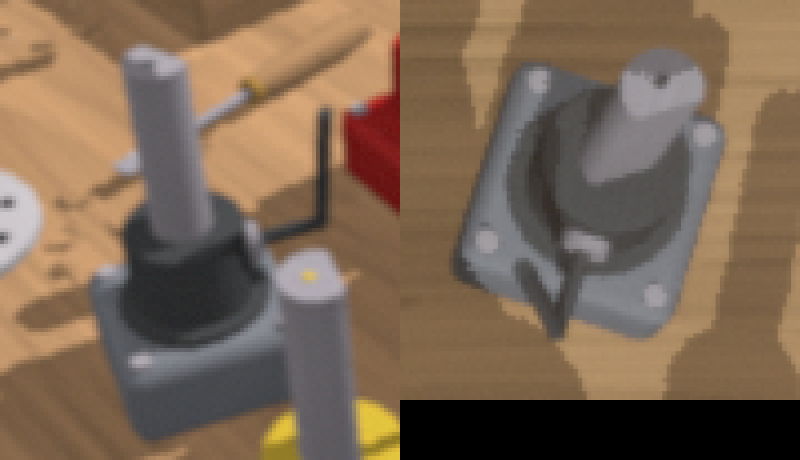

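The crop confirms the grey stand: tall shaft (end about 394,128 in top), dark key (bend about 370,184, tip about 362,170). Next I'll compute positions.

```bash
cat > h.py <<'E'
from cell import *
import cv2,numpy as np
def ray(f,uv,z,s=None):
    K=np.array(f["camera_matrix"]);d=np.linalg.inv(K)@np.array([uv[0],uv[1],1.])
    if "R" in f:
        R=np.array(f["R"]);o=-R.T@np.array(f["t"]);d=R.T@d
    else:
        M=np.array(f["mount"]);E=s["ee_rot"];d=E@M[:3,:3]@d;o=E@M[:3,3]+s["tcp_pos"]
    return o+d*(z-o[2])/d[2]
def proj(f,X,s=None):
    X=np.array(X,float);K=np.array(f["camera_matrix"])
    if "R" in f: c=np.array(f["R"])@X+f["t"]
    else:
        M=np.array(f["mount"]);c=s["ee_rot"].T@(X-s["tcp_pos"]);c=M[:3,:3].T@(c-M[:3,3])
    p=K@c;return p[:2]/p[2]
E
python3 - <<'E'
from h import *
f=grab_frame("top");g=grab_frame("scene")
print("shaft",ray(f,(393.7,128),217),ray(g,(200+160/4,135+58/4),217))
print("bend",ray(f,(370.1,184.5),85),ray(g,(200+323/4,135+222/4),85))
print("tip z185",ray(f,(362,169.6),180),ray(g,(281.5,162),180))
for n,u,z in[("yel1",(287,106),217),("yel2",(268,218),217),("red",(422,257),217)]:print(n,ray(f,u,z))
print([ray(f,u,55) for u in [(335+(x-400)/4.44,110+y/4.44) for x,y in[(538,80),(704,132),(656,296),(486,240)]]])
s=get_state();print(s['clock'])
E
```

```text
shaft [ 585.38705209 -179.94501993  217.        ] [ 579.5436023 -175.5113623  217.       ]
bend [ 506.12376994 -154.15218851   85.        ] [ 507.50864363 -148.56514283   85.        ]
tip z185 [ 517.31736768 -125.26148085  180.        ] [ 514.30087836 -125.1192315   180.        ]
yel1 [627.96409982  11.83528902 217.        ]
yel2 [425.4129665   46.21740782 217.        ]
red [ 354.21488956 -219.10566719  217.        ]
[array([ 635.79252698, -154.47402569,   55.        ]), array([ 608.96411045, -234.6771475 ,   55.        ]), array([ 527.9321985 , -207.70160101,   55.        ]), array([ 556.24878517, -126.65664091,   55.        ])]
0.25
```

Request:
move_arm([
  {"x":0.0,"y":0.0,"z":-0.04},
  {"x":0.471,"y":-0.188,"z":-0.066},
  {"x":0.471,"y":-0.188,"z":-0.066},
  {"x":0.471,"y":-0.188,"z":-0.066},
  {"x":0.471,"y":-0.188,"z":-0.066},
  {"x":0.471,"y":-0.188,"z":-0.066},
  {"x":0.471,"y":-0.188,"z":-0.066},
  {"x":0.471,"y":-0.188,"z":-0.066},
  {"x":0.471,"y":-0.188,"z":-0.066},
  {"x":0.471,"y":-0.188,"z":-0.066},
  {"x":0.471,"y":-0.188,"z":-0.066},
  {"x":0.471,"y":-0.188,"z":-0.066},
])

```text
invalid input at $.plan[0]: expected keys rx, ry, rz, x, y, z, claw
```

Request:
move_arm([
  {"rx":0,"ry":0,"rz":0,"x":0.0,"y":0.0,"z":-0.04,"claw":0.09},
  {"rx":0,"ry":0,"rz":0,"x":0.471,"y":-0.188,"z":-0.066,"claw":0.09},
  {"rx":0,"ry":0,"rz":0,"x":0.471,"y":-0.188,"z":-0.066,"claw":0.09},
  {"rx":0,"ry":0,"rz":0,"x":0.471,"y":-0.188,"z":-0.066,"claw":0.09},
  {"rx":0,"ry":0,"rz":0,"x":0.471,"y":-0.188,"z":-0.066,"claw":0.09},
  {"rx":0,"ry":0,"rz":0,"x":0.471,"y":-0.188,"z":-0.066,"claw":0.09},
  {"rx":0,"ry":0,"rz":0,"x":0.471,"y":-0.188,"z":-0.066,"claw":0.09},
  {"rx":0,"ry":0,"rz":0,"x":0.471,"y":-0.188,"z":-0.066,"claw":0.09},
  {"rx":0,"ry":0,"rz":0,"x":0.471,"y":-0.188,"z":-0.066,"claw":0.09},
  {"rx":0,"ry":0,"rz":0,"x":0.471,"y":-0.188,"z":-0.066,"claw":0.09},
  {"rx":0,"ry":0,"rz":0,"x":0.471,"y":-0.188,"z":-0.066,"claw":0.09},
  {"rx":0,"ry":0,"rz":0,"x":0.471,"y":-0.188,"z":-0.066,"claw":0.09},
])

```text
clock: 1.25
tcp_pos: [547.5, -213.5, 277.9]
ee_rot: [[0.926, 0.376, -0.0], [0.376, -0.926, 0.001], [0.0, -0.001, -1.0]]
contact_force: [0.2, -1.8, 0.5]
opening: 90.2
```

```bash
python3 - <<'E'
from h import *
s=get_state();f=grab_frame("wrist");cv2.imwrite("pics/w1.png",f["image"])
print(s["clock"],s["tcp_pos"],s["ee_rot"],s["joints"])
E
```

```text
1.25 [ 547.49186965 -213.50044133  277.92000577] [[ 9.26458565e-01  3.76396755e-01 -1.01199857e-04]
 [ 3.76396723e-01 -9.26458283e-01  7.46579644e-04]
 [ 1.87252710e-04 -7.29766400e-04 -9.99999716e-01]] [-5.77618093e-01  1.56564962e-01  1.47466449e+00  5.71226498e-04
  1.51085565e+00  6.07239892e-01]
```

View pics/w1.png

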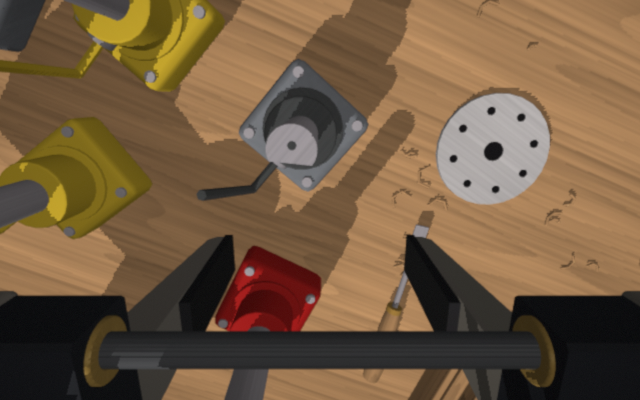

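```bash
python3 - <<'E'
import cv2
a=cv2.imread("pics/w1.png")[85:210,190:340];cv2.imwrite("pics/w1c.png",cv2.resize(a,(720,600),interpolation=2))
E
```

```text
(no output)
```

View pics/w1c.png

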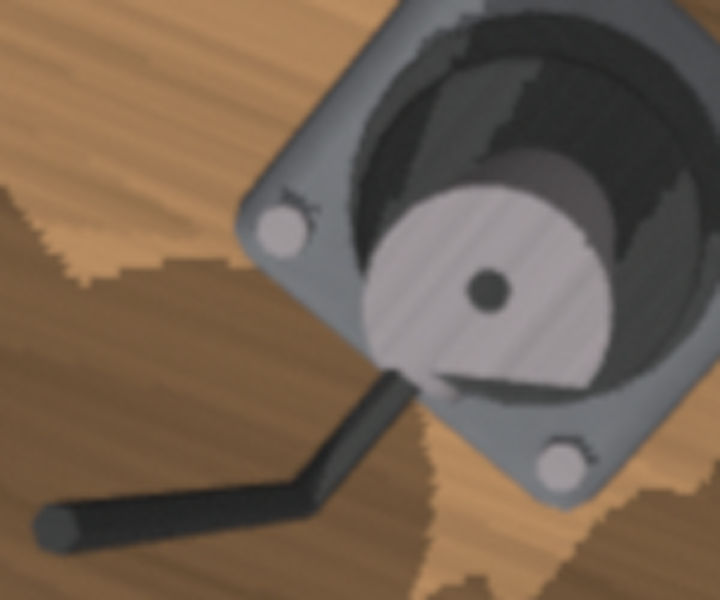

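```bash
cat > m.py <<'E'
from h import *
def meas(f,s,crop0,k,c,e1,e2,bend,tip,zt):
    P=lambda p,z:ray(f,(crop0[0]+p[0]/k,crop0[1]+p[1]/k),z,s)
    C,a,b,B=P(c,217),P(e1,217),P(e2,217),P(bend,85)
    n=np.array([-(b-a)[1],(b-a)[0]]);n/=np.linalg.norm(n)
    d=((a-C)[:2])@n
    if d<0:n=-n;d=-d
    sx=(C-B)[:2];scr=np.arctan2(*(-sx)[::-1]);fl=np.arctan2(n[1],n[0])
    print("C",C,"chord",np.linalg.norm(b-a),"dist",d,"bend",B,np.linalg.norm(sx))
    print("flat dir deg",np.degrees(fl),"screw outward dir",np.degrees(scr),"shaft angle",np.degrees(fl-scr))
    print("tip",P(tip,zt))
E
python3 - <<'E'
from m import *
s=get_state();f=grab_frame("wrist")
meas(f,s,(190,85),4.8,(489,290),(440,375),(588,388),(312,497),(57,528),180)
E
```

```text
C [ 590.17090144 -172.72074213  217.        ] chord 20.62274042692001 dist 12.336910007115765 bend [ 513.14176812 -149.62592239   85.        ] 80.4167773497981
flat dir deg -162.64351180075002 screw outward dir 163.31025546678006 shaft angle -325.95376726753005
tip [ 521.01311456 -119.99756913  180.        ]
```

Request:
move_arm([
  {"rx":0,"ry":0,"rz":-1.48,"x":0.046,"y":-0.0185,"z":0,"claw":0.09},
  {"rx":0,"ry":0,"rz":-1.48,"x":0.046,"y":-0.0185,"z":0,"claw":0.09},
  {"rx":0,"ry":0,"rz":-1.48,"x":0.046,"y":-0.0185,"z":0,"claw":0.09},
  {"rx":0,"ry":0,"rz":-1.48,"x":0.046,"y":-0.0185,"z":0,"claw":0.09},
  {"rx":0,"ry":0,"rz":-1.48,"x":0.046,"y":-0.0185,"z":0,"claw":0.09},
  {"rx":0,"ry":0,"rz":-1.48,"x":0.046,"y":-0.0185,"z":0,"claw":0.09},
  {"rx":0,"ry":0,"rz":-1.48,"x":0.046,"y":-0.0185,"z":0,"claw":0.09},
  {"rx":0,"ry":0,"rz":-1.48,"x":0.046,"y":-0.0185,"z":0,"claw":0.09},
  {"rx":0,"ry":0,"rz":-1.48,"x":0.046,"y":-0.0185,"z":0,"claw":0.09},
  {"rx":0,"ry":0,"rz":-1.48,"x":0.046,"y":-0.0185,"z":0,"claw":0.09},
  {"rx":0,"ry":0,"rz":-1.48,"x":0.046,"y":-0.0185,"z":0,"claw":0.09},
  {"rx":0,"ry":0,"rz":-1.48,"x":0.046,"y":-0.0185,"z":0,"claw":0.09},
])

```text
clock: 2.35
tcp_pos: [584.4, -176.7, 277.8]
ee_rot: [[-0.302, 0.953, 0.001], [0.953, 0.302, 0.002], [0.002, 0.001, -1.0]]
contact_force: [0.1, -0.7, 0.3]
opening: 89.7
```

```bash
python3 - <<'E'
from h import *
import pickle
for i in range(3):
    s=get_state();f=grab_frame("wrist")
    print(s["clock"],s["tcp_pos"],np.abs(s["joint_vel"]).max())
cv2.imwrite("pics/w2.png",f["image"])
pickle.dump((s,f),open("w2.pkl","wb"));print(s["ee_rot"],s["joints"],proj(f,[582,-180,217],s))
E
```

```text
2.35 [ 584.4143763  -176.661574    277.80070706] 1.3139647413732396
2.4 [ 584.42671875 -176.65519264  277.78521924] 0.2800698616538257
2.45 [ 584.49129413 -176.61983939  277.82001127] 0.12121764331497017
[[-2.96776916e-01  9.54946456e-01  8.53394754e-04]
 [ 9.54944938e-01  2.96774425e-01  2.25952747e-03]
 [ 1.90446201e-03  1.48552060e-03 -9.99997083e-01]] [-0.49239192  0.21626617  1.40688256  0.00239778  1.51876022 -0.79383189] [313.68918349 218.34021225]
```

View pics/w2.png

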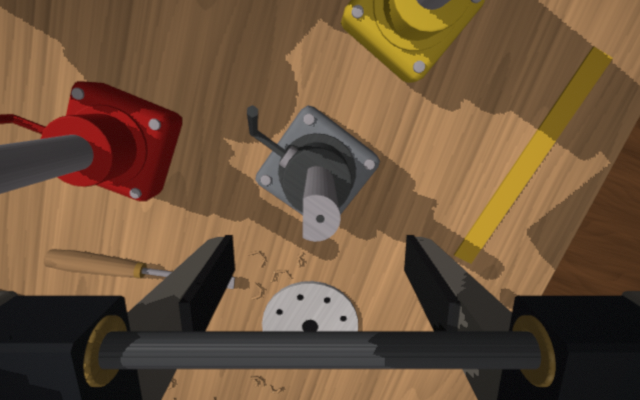

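```bash
python3 - <<'E'
import cv2
a=cv2.imread("pics/w2.png")[90:250,235:385];cv2.imwrite("pics/w2c.png",cv2.resize(a,(562,600),interpolation=2))
a=cv2.imread("pics/w2.png")[185:250,290:355];cv2.imwrite("pics/w2d.png",cv2.resize(a,(585,585),interpolation=2))
E
```

```text
(no output)
```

View pics/w2d.png

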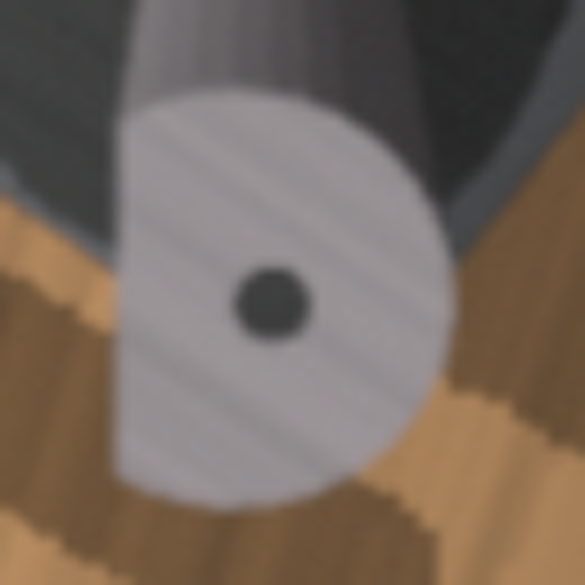

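View pics/w2c.png

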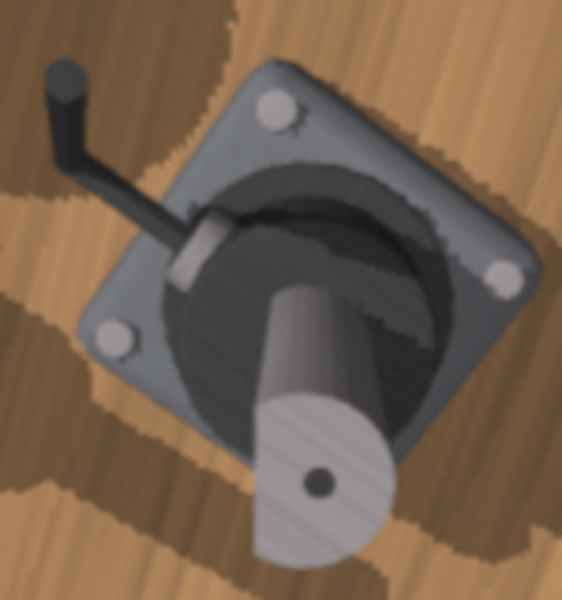

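```bash
python3 - <<'E'
from m import *
import pickle
s,f=pickle.load(open("w2.pkl","rb"))
k=9;o=np.array((290,185))
b=(np.array((68,163))/3.75+np.array([235,90])-o)*k; t=(np.array((66,78))/3.75+np.array([235,90])-o)*k
meas(f,s,o,k,(234,300),(118,150),(115.5,460),b,t,182)
for p in [(278,108),(505,278),(115,339)]: print(ray(f,np.array(p)/3.75+[235,90],57,s))
E
```

```text
C [ 583.53359762 -179.51890067  217.        ] chord 25.35814628304452 dist 9.056190890792552 bend [ 507.81981256 -155.18661144   85.        ] 79.52758984721517
flat dir deg -163.9168210121014 screw outward dir 162.184049809688 shaft angle -326.1008708217894
tip [ 517.75764751 -125.17810948  182.        ]
[ 557.89947467 -125.96043934   57.        ]
[ 637.39992449 -153.46590789   57.        ]
[ 530.3762673  -206.33220081   57.        ]
```

Request:
move_arm([
  {"rx":0,"ry":0,"rz":0.02,"x":-0.0028,"y":0.0023,"z":0.0,"claw":0.09},
  {"rx":0,"ry":0,"rz":0.02,"x":-0.0028,"y":0.0023,"z":0.03,"claw":0.08},
  {"rx":0,"ry":0,"rz":0.02,"x":-0.0028,"y":0.0023,"z":0.06,"claw":0.07},
  {"rx":0,"ry":0,"rz":0.02,"x":-0.0028,"y":0.0023,"z":0.085,"claw":0.06},
  {"rx":0,"ry":0,"rz":0.02,"x":-0.0028,"y":0.0023,"z":0.097,"claw":0.05},
  {"rx":0,"ry":0,"rz":0.02,"x":-0.0028,"y":0.0023,"z":0.097,"claw":0.05},
  {"rx":0,"ry":0,"rz":0.02,"x":-0.0028,"y":0.0023,"z":0.097,"claw":0.05},
], squeeze=20)

```text
clock: 3.08
tcp_pos: [587.8, -178.5, 181.2]
ee_rot: [[-0.273, 0.962, 0.001], [0.962, 0.273, 0.002], [0.002, 0.001, -1.0]]
contact_force: [-0.6, -0.4, -0.3]
opening: 52.1
```

```bash
python3 - <<'E'
from h import *
s=get_state();f=grab_frame("wrist")
cv2.imwrite("pics/w3.png",f["image"])
s=get_state();print(s["tcp_pos"],s["ee_rot"],s["contact_force"],s["opening"])
E
```

```text
[ 588.56345577 -178.84487796  182.54031859] [[-2.73624110e-01  9.61831701e-01  3.10249219e-03]
 [ 9.61836661e-01  2.73621704e-01  1.18337583e-03]
 [ 2.89299188e-04  3.30789089e-03 -9.99994487e-01]] [ 0.81645323 -0.17847181  0.60480605] 50.53045689939216
```

View pics/w3.png

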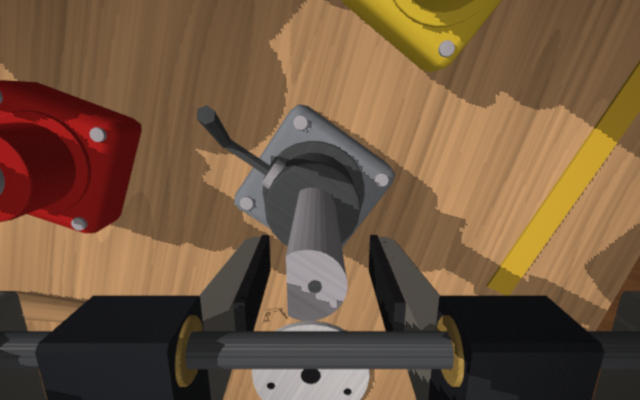

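Fingers straddle the shaft (288–347 px) centrally and parallel to the flat, so I'm closing.

Request:
move_arm([
  {"rx":0,"ry":0,"rz":0,"x":0,"y":0,"z":0,"claw":0.035},
  {"rx":0,"ry":0,"rz":0,"x":0,"y":0,"z":0,"claw":0.028},
  {"rx":0,"ry":0,"rz":0,"x":0,"y":0,"z":0,"claw":0.022},
  {"rx":0,"ry":0,"rz":0,"x":0,"y":0,"z":0,"claw":0.02},
  {"rx":0,"ry":0,"rz":0,"x":0,"y":0,"z":0,"claw":0.02},
  {"rx":0,"ry":0,"rz":0,"x":0,"y":0,"z":0,"claw":0.02},
], squeeze=20)

```text
clock: 3.63
tcp_pos: [587.0, -179.9, 184.0]
ee_rot: [[-0.274, 0.962, -0.0], [0.962, 0.274, -0.001], [-0.001, -0.001, -1.0]]
contact_force: [-8.9, -1.8, 7.7]
opening: 25.3
```

```bash
python3 - <<'E'
from h import *
s=get_state();print(s["clock"],s["tcp_pos"],s["ee_rot"],s["contact_force"],s["wrist_torque"],s["opening"],np.degrees(np.arctan2(s["ee_rot"][1,1],s["ee_rot"][0,1])))
E
```

```text
3.6333 [ 587.04119067 -179.90161444  183.96828694] [[-2.73584101e-01  9.61847993e-01 -4.23047056e-04]
 [ 9.61847777e-01  2.73583634e-01 -9.21228453e-04]
 [-7.70342987e-04 -6.58940328e-04 -9.99999486e-01]] [-8.91622938 -1.75802117  7.72258277] [-0.32963943  1.43899082  0.09132911] 25.310973222344018 15.87762932348222
```

Request:
move_arm([
  {"rx":0,"ry":0,"rz":0.08,"x":-0.0003,"y":0,"z":0,"claw":0.02},
  {"rx":0,"ry":0,"rz":0.16,"x":-0.0006,"y":-0.0001,"z":0,"claw":0.02},
  {"rx":0,"ry":0,"rz":0.24,"x":-0.0009,"y":-0.0001,"z":0,"claw":0.02},
  {"rx":0,"ry":0,"rz":0.32,"x":-0.0012,"y":-0.0002,"z":0,"claw":0.02},
  {"rx":0,"ry":0,"rz":0.4,"x":-0.0015,"y":-0.0003,"z":0,"claw":0.02},
  {"rx":0,"ry":0,"rz":0.48,"x":-0.0018,"y":-0.0004,"z":0,"claw":0.02},
  {"rx":0,"ry":0,"rz":0.56,"x":-0.0021,"y":-0.0006,"z":0,"claw":0.02},
  {"rx":0,"ry":0,"rz":0.605,"x":-0.0023,"y":-0.0007,"z":0,"claw":0.02},
  {"rx":0,"ry":0,"rz":0.605,"x":-0.0023,"y":-0.0007,"z":0,"claw":0.02},
  {"rx":0,"ry":0,"rz":0.605,"x":-0.0023,"y":-0.0007,"z":0,"claw":0.02},
  {"rx":0,"ry":0,"rz":0.605,"x":-0.0023,"y":-0.0007,"z":0,"claw":0.02},
], squeeze=20)

```text
clock: 4.55
tcp_pos: [585.8, -182.2, 184.0]
ee_rot: [[0.322, 0.947, -0.003], [0.947, -0.322, -0.001], [-0.002, -0.003, -1.0]]
contact_force: [-5.0, 1.0, 1.0]
opening: 26.1
```

```bash
python3 - <<'E'
from h import *
import pickle
s=get_state();f=grab_frame("wrist");pickle.dump((s,f),open("w4.pkl","wb"));cv2.imwrite("pics/w4.png",f["image"]);print(s["clock"],s["tcp_pos"],s["contact_force"],s["wrist_torque"],s["opening"],np.degrees(np.arctan2(s["ee_rot"][1,1],s["ee_rot"][0,1])))
E
```

```text
4.55 [ 585.78592606 -182.21894741  183.99137952] [-5.02286948  0.96693261  1.04348823] [-0.06119426  0.64210786 -0.07933618] 26.11517904390669 -18.811315415469636
```

View pics/w4.png

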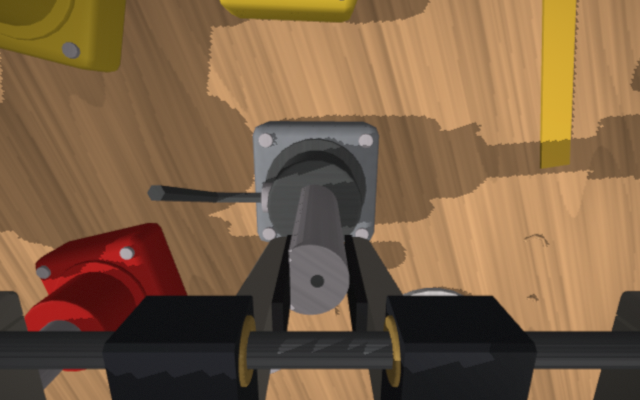

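```bash
python3 - <<'E'
from h import *
import pickle
s,f=pickle.load(open("w4.pkl","rb"))
p=[ray(f,u,57,s) for u in[(265,140),(366,140),(361,234),(268,235)]]
for a,b in((0,1),(3,2)):d=p[b]-p[a];print(np.degrees(np.arctan2(d[1],d[0])))
for a,b in((1,2),(0,3)):d=p[b]-p[a];print(np.degrees(np.arctan2(d[1],d[0]))+90)
print(sum(p)/4)
E
```

```text
-18.806907065960505
-18.09611833126398
-19.758609596866904
-19.4759059706833
[ 582.77891477 -179.80933554   57.        ]
```

Request:
move_arm([
  {"rx":0,"ry":0,"rz":0,"x":0,"y":0,"z":0,"claw":0.03},
  {"rx":0,"ry":0,"rz":0,"x":0,"y":0,"z":0,"claw":0.04},
  {"rx":0,"ry":0,"rz":0,"x":0,"y":0,"z":0,"claw":0.05},
  {"rx":0,"ry":0,"rz":0,"x":0,"y":0,"z":0,"claw":0.05},
  {"rx":0,"ry":0,"rz":0,"x":0,"y":0,"z":-0.03,"claw":0.05},
  {"rx":0,"ry":0,"rz":0,"x":0,"y":0,"z":-0.06,"claw":0.05},
  {"rx":0,"ry":0,"rz":0,"x":0,"y":0,"z":-0.1,"claw":0.05},
  {"rx":0,"ry":0,"rz":0,"x":0,"y":0,"z":-0.1,"claw":0.05},
  {"rx":0,"ry":0,"rz":0,"x":0,"y":0,"z":-0.1,"claw":0.05},
  {"rx":0,"ry":0,"rz":0,"x":0,"y":0,"z":-0.1,"claw":0.05},
])

```text
clock: 5.43
tcp_pos: [586.1, -182.2, 283.8]
ee_rot: [[0.322, 0.947, -0.003], [0.947, -0.322, -0.001], [-0.002, -0.003, -1.0]]
contact_force: [0.4, -0.5, 0.1]
opening: 50.1
```

```bash
python3 - <<'E'
from h import *
import pickle
s=get_state();f=grab_frame("wrist");pickle.dump((s,f),open("w5.pkl","wb"));im=f["image"];cv2.imwrite("pics/w5.png",im);print(s["clock"],s["tcp_pos"],s["contact_force"],s["opening"],np.degrees(np.arctan2(s["ee_rot"][1,1],s["ee_rot"][0,1])),np.abs(s["joint_vel"]).max())
c=cv2.resize(im[90:250,200:400],(750,600),interpolation=2);cv2.imwrite("pics/w5c.png",c)
print([proj(f,X,s) for X in([583.6,-180,217],[508,-154.5,85])])
E
```

```text
5.4333 [ 586.1408996  -182.15097728  283.7698807 ] [ 0.38651679 -0.54291239  0.06018181] 50.08010662614621 -18.81367931150077 0.03732208624048836
[array([314.44602651, 210.65911283]), array([241.84874875, 172.43750279])]
```

View pics/w5c.png

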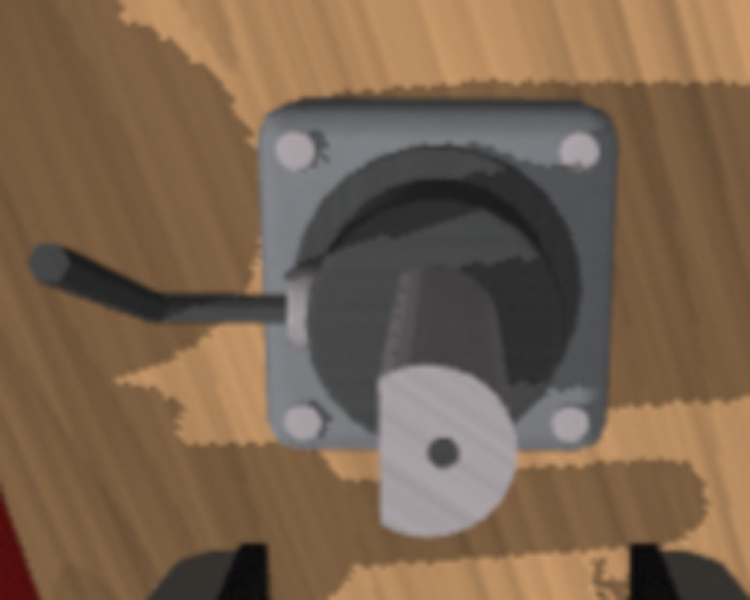

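Shaft is aligned: flat edge is vertical at crop x≈380, parallel to the base sides and facing the screw. Next I turn the gripper 90°, shut it, and go to the left of the key.

Request:
move_arm([
  {"rx":0,"ry":0,"rz":-1.571,"x":0.0764,"y":-0.083,"z":0,"claw":0.03},
  {"rx":0,"ry":0,"rz":-1.571,"x":0.0764,"y":-0.083,"z":0,"claw":0.0},
  {"rx":0,"ry":0,"rz":-1.571,"x":0.0764,"y":-0.083,"z":0,"claw":0.0},
  {"rx":0,"ry":0,"rz":-1.571,"x":0.0764,"y":-0.083,"z":0,"claw":0.0},
  {"rx":0,"ry":0,"rz":-1.571,"x":0.0764,"y":-0.083,"z":0,"claw":0.0},
  {"rx":0,"ry":0,"rz":-1.571,"x":0.0764,"y":-0.083,"z":0,"claw":0.0},
  {"rx":0,"ry":0,"rz":-1.571,"x":0.0764,"y":-0.083,"z":0,"claw":0.0},
  {"rx":0,"ry":0,"rz":-1.571,"x":0.0764,"y":-0.083,"z":0,"claw":0.0},
  {"rx":0,"ry":0,"rz":-1.571,"x":0.0764,"y":-0.083,"z":0,"claw":0.0},
  {"rx":0,"ry":0,"rz":-1.571,"x":0.0764,"y":-0.083,"z":0,"claw":0.0},
  {"rx":0,"ry":0,"rz":-1.571,"x":0.0764,"y":-0.083,"z":0,"claw":0.0},
  {"rx":0,"ry":0,"rz":-1.571,"x":0.0764,"y":-0.083,"z":0,"claw":0.0},
])

```text
clock: 6.48
tcp_pos: [530.8, -82.5, 280.8]
ee_rot: [[-0.924, 0.383, -0.009], [0.383, 0.924, 0.002], [0.009, -0.002, -1.0]]
contact_force: [0.4, -0.4, 0.3]
opening: 0.5
```

Request:
move_arm([
  {"rx":0,"ry":0,"rz":-0.08,"x":0,"y":0,"z":0,"claw":0.0},
  {"rx":0,"ry":0,"rz":-0.08,"x":0,"y":0,"z":0,"claw":0.0},
  {"rx":0,"ry":0,"rz":-0.08,"x":0,"y":0,"z":0,"claw":0.0},
])

```text
clock: 6.73
tcp_pos: [530.1, -82.2, 279.1]
ee_rot: [[-0.951, 0.31, -0.011], [0.31, 0.951, 0.003], [0.012, -0.001, -1.0]]
contact_force: [0.2, 0.7, 0.5]
opening: 0.1
```

```bash
cat > st.py <<'E'
from h import *
A=np.array([583.5,-180]);y=np.radians(-18.9);X=np.array([np.cos(y),np.sin(y)]);Y=np.array([-np.sin(y),np.cos(y)])
def loc(p): d=np.array(p[:2])-A;return np.array([d@X,d@Y,p[2]])
def show(nm=None):
    s=get_state();E=s["ee_rot"];F=s["contact_force"]
    print("t",s["clock"],"screwframe tcp",loc(s["tcp_pos"]).round(1),"F screw",(F[:2]@X).round(1),(F[:2]@Y).round(1),F[2].round(1),"tool x yaw",np.degrees(np.arctan2(E[1,0],E[0,0])).round(1),"open",s["opening"],"j6",s["joints"][5])
    if nm:
        for n in nm[1]:
            f=grab_frame(n);cv2.imwrite(f"pics/{nm[0]}_{n}.png",f["image"])
E
python3 -c "
from st import *
show(('k1',['wrist']))"
```

```text
t 6.7333 screwframe tcp [-82.2  75.3 279.1] F screw -0.0 0.7 0.5 tool x yaw 161.9 open 0.05722551588972552 j6 -1.6335426074467057
```

View pics/k1_wrist.png

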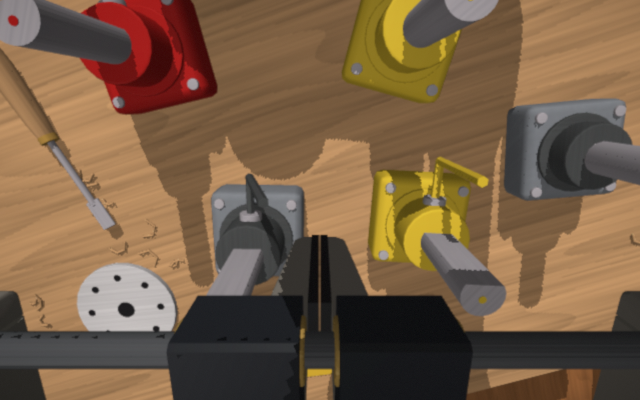

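Request:
move_arm([
  {"rx":0,"ry":0,"rz":0.01,"x":-0.002,"y":0,"z":0.04,"claw":0.0},
  {"rx":0,"ry":0,"rz":0.01,"x":-0.002,"y":0,"z":0.08,"claw":0.0},
  {"rx":0,"ry":0,"rz":0.01,"x":-0.002,"y":0,"z":0.115,"claw":0.0},
  {"rx":0,"ry":0,"rz":0.01,"x":-0.002,"y":0,"z":0.115,"claw":0.0},
  {"rx":0,"ry":0,"rz":0.01,"x":-0.002,"y":0,"z":0.115,"claw":0.0},
])

```text
clock: 7.2
tcp_pos: [529.5, -82.0, 163.1]
ee_rot: [[-0.947, 0.321, -0.015], [0.321, 0.947, 0.004], [0.016, -0.001, -1.0]]
contact_force: [0.1, 0.3, -0.5]
opening: 0.8
```

```bash
python3 -c "
from st import *
show(('k2',['wrist','scene']))
a=cv2.imread('pics/k2_scene.png')[120:260,190:350];cv2.imwrite('pics/k2c.png',cv2.resize(a,(640,560),interpolation=2))"
```

```text
t 7.2 screwframe tcp [-82.8  75.3 163.1] F screw 0.0 0.3 -0.5 tool x yaw 161.3 open 0.8336131287485259 j6 -1.622119679693791
```

View pics/k2c.png

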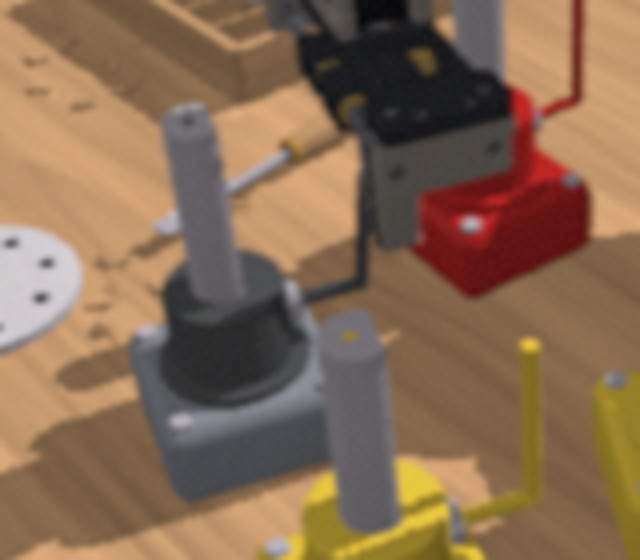

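View pics/k2_wrist.png

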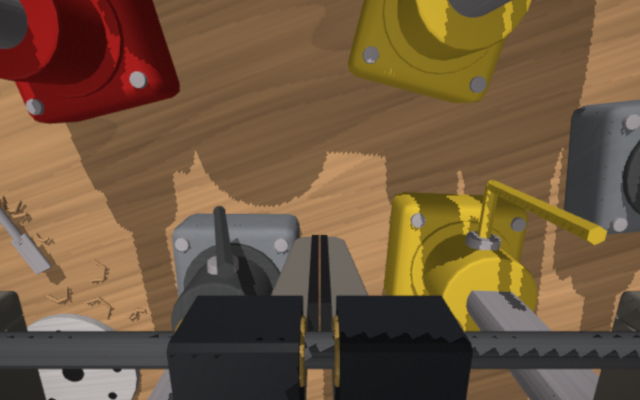

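Request:
move_arm([
  {"rx":0,"ry":0,"rz":0,"x":-0.002,"y":-0.012,"z":0,"claw":0.0},
  {"rx":0,"ry":0,"rz":0,"x":-0.002,"y":-0.024,"z":0,"claw":0.0},
  {"rx":0,"ry":0,"rz":0,"x":-0.002,"y":-0.034,"z":0,"claw":0.0},
  {"rx":0,"ry":0,"rz":0,"x":-0.002,"y":-0.044,"z":0,"claw":0.0},
  {"rx":0,"ry":0,"rz":0,"x":-0.002,"y":-0.053,"z":0,"claw":0.0},
  {"rx":0,"ry":0,"rz":0,"x":-0.002,"y":-0.061,"z":0,"claw":0.0},
  {"rx":0,"ry":0,"rz":0,"x":-0.002,"y":-0.069,"z":0,"claw":0.0},
  {"rx":0,"ry":0,"rz":0,"x":-0.002,"y":-0.077,"z":0.001,"claw":0.0},
  {"rx":0,"ry":0,"rz":0,"x":-0.002,"y":-0.085,"z":0.003,"claw":0.0},
  {"rx":0,"ry":0,"rz":0,"x":-0.002,"y":-0.085,"z":0.003,"claw":0.0},
])

```text
clock: 8.13
tcp_pos: [506.3, -165.6, 163.6]
ee_rot: [[-0.947, 0.322, -0.008], [0.322, 0.947, 0.001], [0.008, -0.002, -1.0]]
contact_force: [0.2, -0.3, 0.4]
opening: 0.6
```

```bash
python3 -c "
from st import *
show(('k3',['wrist','scene']))
a=cv2.imread('pics/k3_scene.png')[120:260,190:350];cv2.imwrite('pics/k3c.png',cv2.resize(a,(640,560),interpolation=2))"
```

```text
t 8.1333 screwframe tcp [-77.7 -11.4 163.6] F screw 0.3 -0.2 0.4 tool x yaw 161.2 open 0.5512015023740259 j6 -1.7834846677563696
```

View pics/k3c.png

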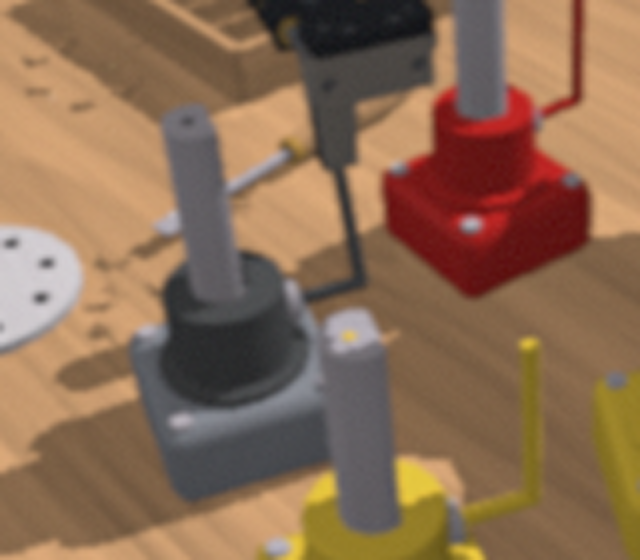

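View pics/k3_wrist.png

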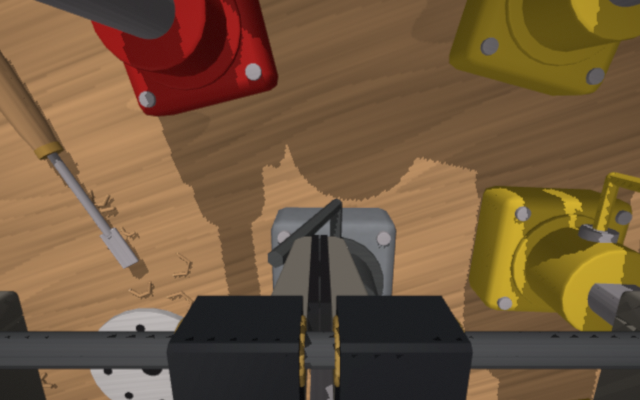

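Request:
move_arm([
  {"rx":0,"ry":0,"rz":0,"x":0.002,"y":-0.006,"z":0.006,"claw":0.0},
  {"rx":0,"ry":0,"rz":0,"x":0.002,"y":-0.0125,"z":0.0105,"claw":0.0},
  {"rx":0,"ry":0,"rz":0,"x":0.002,"y":-0.019,"z":0.015,"claw":0.0},
  {"rx":0,"ry":0,"rz":0,"x":0.002,"y":-0.025,"z":0.02,"claw":0.0},
  {"rx":0,"ry":0,"rz":0,"x":0.002,"y":-0.031,"z":0.026,"claw":0.0},
  {"rx":0,"ry":0,"rz":0,"x":0.002,"y":-0.036,"z":0.032,"claw":0.0},
  {"rx":0,"ry":0,"rz":0,"x":0.002,"y":-0.036,"z":0.032,"claw":0.0},
  {"rx":0,"ry":0,"rz":0,"x":0.002,"y":-0.036,"z":0.032,"claw":0.0},
])

```text
clock: 8.9
tcp_pos: [492.3, -198.0, 131.0]
ee_rot: [[-0.947, 0.322, -0.009], [0.322, 0.947, 0.002], [0.01, -0.001, -1.0]]
contact_force: [1.3, 0.8, 1.0]
opening: 0.4
```

```bash
python3 -c "
from st import *
show(('k4',['wrist','scene']))
a=cv2.imread('pics/k4_scene.png')[120:260,190:350];cv2.imwrite('pics/k4c.png',cv2.resize(a,(640,560),interpolation=2))"
```

```text
t 8.9 screwframe tcp [-80.4 -46.6 131. ] F screw 1.0 1.2 1.0 tool x yaw 161.2 open 0.41586907296608555 j6 -1.8501805253495618
```

View pics/k4c.png

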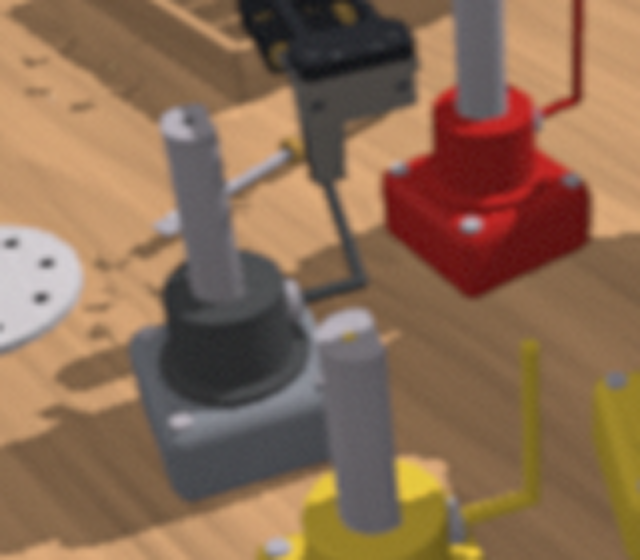

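View pics/k4_wrist.png

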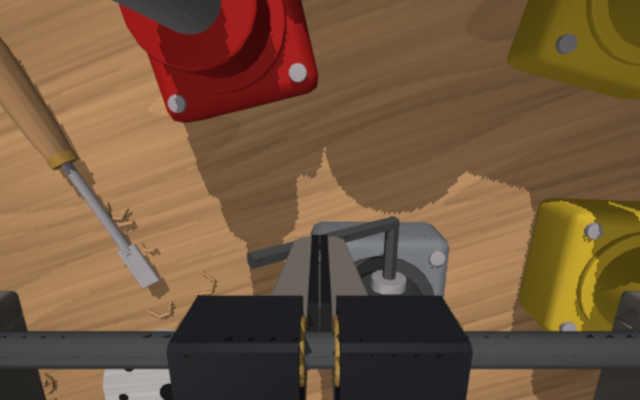

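Request:
move_arm([
  {"rx":0,"ry":0,"rz":0,"x":0,"y":-0.003,"z":0.004,"claw":0.0},
  {"rx":0,"ry":0,"rz":0,"x":0,"y":-0.006,"z":0.008,"claw":0.0},
  {"rx":0,"ry":0,"rz":0,"x":0,"y":-0.007,"z":0.011,"claw":0.0},
  {"rx":0,"ry":0,"rz":0,"x":0,"y":-0.008,"z":0.013,"claw":0.0},
  {"rx":0,"ry":0,"rz":0,"x":0,"y":-0.008,"z":0.013,"claw":0.0},
])

```text
clock: 9.42
tcp_pos: [490.0, -205.5, 118.3]
ee_rot: [[-0.947, 0.321, -0.009], [0.321, 0.947, 0.002], [0.009, -0.001, -1.0]]
contact_force: [1.4, -0.3, 0.9]
opening: 0.5
```

```bash
python3 -c "
from st import *
show()"
```

```text
t 9.4167 screwframe tcp [-80.2 -54.5 118.3] F screw 1.4 0.2 0.9 tool x yaw 161.3 open 0.4574256758539382 j6 -1.8649252076358598
```

Request:
move_arm([
  {"rx":0,"ry":0,"rz":0,"x":0,"y":-0.001,"z":0.002,"claw":0.0},
  {"rx":0,"ry":0,"rz":0,"x":0,"y":-0.002,"z":0.004,"claw":0.0},
  {"rx":0,"ry":0,"rz":0,"x":0,"y":-0.002,"z":0.005,"claw":0.0},
  {"rx":0,"ry":0,"rz":0,"x":0,"y":-0.002,"z":0.005,"claw":0.0},
])

```text
clock: 9.75
tcp_pos: [490.2, -206.6, 116.3]
ee_rot: [[-0.947, 0.321, -0.007], [0.321, 0.947, 0.004], [0.008, 0.001, -1.0]]
contact_force: [-4.5, 8.5, 19.4]
opening: 0.7
```

```bash
python3 -c "
from st import *
show(('k5',['wrist','scene']))
a=cv2.imread('pics/k5_scene.png')[120:260,190:350];cv2.imwrite('pics/k5c.png',cv2.resize(a,(640,560),interpolation=2))"
```

```text
t 9.75 screwframe tcp [-79.6 -55.4 116.3] F screw -7.0 6.5 19.4 tool x yaw 161.3 open 0.6571756970223828 j6 -1.8684998028254194
```

View pics/k5c.png

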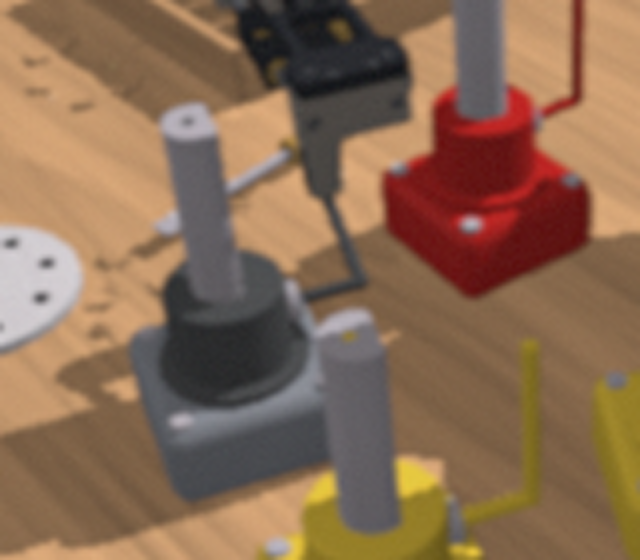

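The hard stop is felt (20 N reaction). I'll back off up and left and look from above.

Request:
move_arm([
  {"rx":0,"ry":0,"rz":0,"x":0,"y":0.002,"z":-0.01,"claw":0.0},
  {"rx":0,"ry":0,"rz":0,"x":0,"y":0.004,"z":-0.04,"claw":0.0},
  {"rx":0,"ry":0,"rz":0,"x":0,"y":0.004,"z":-0.08,"claw":0.0},
  {"rx":0,"ry":0,"rz":0,"x":0,"y":0.004,"z":-0.12,"claw":0.0},
  {"rx":0,"ry":0,"rz":0,"x":0,"y":0.004,"z":-0.16,"claw":0.0},
  {"rx":0,"ry":0,"rz":0,"x":-0.03,"y":0.015,"z":-0.18,"claw":0.0},
  {"rx":0,"ry":0,"rz":0,"x":-0.05,"y":0.05,"z":-0.18,"claw":0.0},
  {"rx":0,"ry":0,"rz":0,"x":-0.08,"y":0.055,"z":-0.18,"claw":0.0},
  {"rx":0,"ry":0,"rz":0,"x":-0.08,"y":0.055,"z":-0.18,"claw":0.0},
  {"rx":0,"ry":0,"rz":0,"x":-0.08,"y":0.055,"z":-0.18,"claw":0.0},
  {"rx":0,"ry":0,"rz":0,"x":-0.08,"y":0.055,"z":-0.18,"claw":0.0},
])

```text
clock: 10.77
tcp_pos: [584.3, -180.7, 295.0]
ee_rot: [[-0.947, 0.321, -0.009], [0.321, 0.947, 0.004], [0.01, 0.001, -1.0]]
contact_force: [-0.5, 0.3, 0.4]
opening: 0.4
```

```bash
python3 - <<'E'
from st import *
import pickle
show()
s=get_state();f=grab_frame("wrist");im=f["image"];cv2.imwrite("pics/w6.png",im);pickle.dump((s,f),open("w6.pkl","wb"))
cv2.imwrite("pics/w6c.png",cv2.resize(im[80:280,200:440],(720,600),interpolation=2))
im=grab_frame("scene")["image"];cv2.imwrite("pics/s6c.png",cv2.resize(im[130:260,190:350],(720,585),interpolation=2))
E
```

```text
t 10.7667 screwframe tcp [  1.   -0.4 295. ] F screw -0.6 0.1 0.4 tool x yaw 161.3 open 0.4164842097748704 j6 -1.7408190542141508
```

View pics/w6c.png

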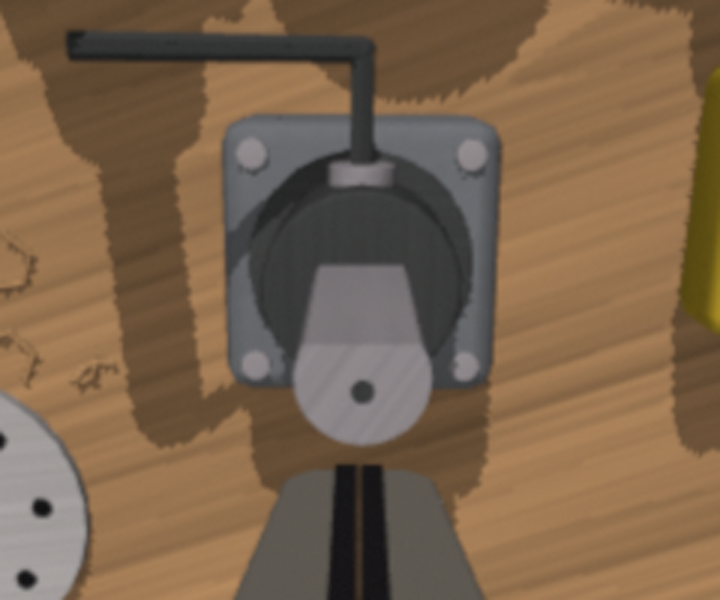

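View pics/s6c.png

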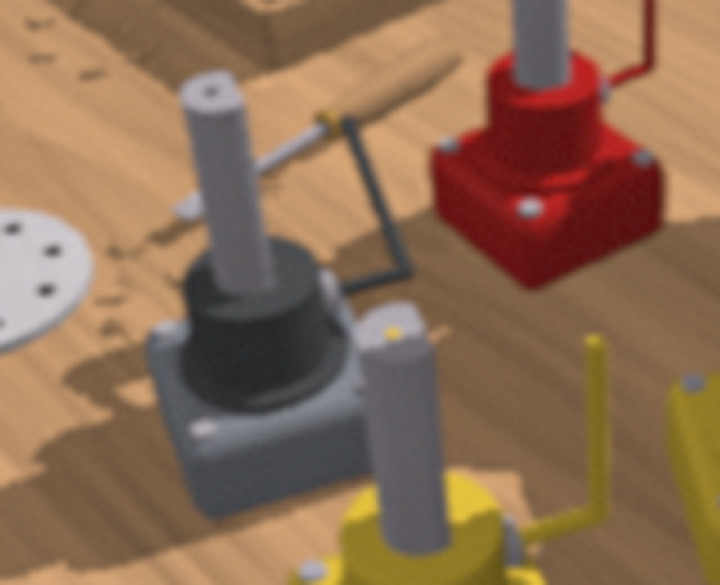

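```bash
python3 - <<'E'
from st import *
import pickle
s,f=pickle.load(open("w6.pkl","rb"))
W=lambda c,z:loc(ray(f,np.array(c)/3+[200,80],z,s))
print("tip",W((70,45),126),"bend",W((365,45),85))
for th in(1.0,1.1,1.15):
    P=A-80*X-100*np.sin(th)*Y; print(th,(proj(f,[*P,85+100*np.cos(th)],s)-[200,80])*3)
g=grab_frame("scene")
print("scene tip obs",190+350/4.5,130+120/4.5)
for th in(1.0,1.1,1.15):
    P=A-80*X-100*np.sin(th)*Y; print(th,proj(g,[*P,85+100*np.cos(th)]))
a,b=W((302,345),217),W((424,345),217);d=b-a;print("flat err deg",np.degrees(np.arctan2(d[0],d[1])),a,b)
E
```

```text
tip [-80.74139297 -89.62963329 126.        ] bend [-81.71132171   1.8607291   85.        ]
1.0 [77.06473978 46.8645752 ]
1.1 [68.07700818 47.27868218]
1.15 [64.97781665 47.48990548]
scene tip obs 267.77777777777777 156.66666666666666
1.0 [265.95436954 152.45990316]
1.1 [265.70877303 154.46527812]
1.15 [265.63605323 155.58054844]
flat err deg -0.17669610430706328 [ -9.09562662 -13.99225163 217.        ] [ -9.18755006  15.81490383 217.        ]
```

```bash
python3 -c "
from cell import *
print(job_done());print(get_state()['clock'])"
```

```text
the job is handed in; nothing more can be done
None
the job is handed in; nothing more can be done
```

The job is done and handed in at about 11 s of the 51 s allowed. No verdict is reported. On the grey stand with the dark key, I gripped the shaft across its flat, turned it about 35° clockwise (from above) to face the screw and released it. Only then did I push the hex key right with the shut fingers until it hit its stop.

- **Flat:** after the key was tightened, the wrist view puts it 0.2° off square to the screw and 9.1 mm from the axis. The stand's yaw was only measured to within about 1°, so the true error could be that large.
- **Key:** I felt about 20 N of reaction along the key's normal, as expected at the stop. Both camera views place the tip near where 1.15 rad would put it. They agree to within 1–2 mm, which is not fine enough to confirm the last 0.05 rad, so reaching the stop rests mainly on the force.
- **Release:** at hand-in the gripper was empty and clear above the shaft with near-zero force. The red and yellow stands were not touched.

One early position reading, taken while the arm was still moving, was about 7 mm off. I discarded it and measured again.

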